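# Change the dies on the sample-embossing press

## Robot

A 6-joint arm with a two-finger parallel gripper is mounted at the origin on the work surface. World frame = base frame: x ahead of the robot, y to its left, z up, the work surface at z = 0. Lengths are in m, angles in rad, forces in N, time in s.
With the tool pointing down it reaches from about 0.325 to 0.775 m from the base axis. Payload 9.3 kg.
Tool frame: the origin (TCP) lies on the centre line of the jaws, within the pads' length; the fingertips stand 19 mm ahead of it and the grasp point (between the pads) is the TCP; z points along the fingers, y is the line along which they close (so a half turn about z gives the same grasp; the last joint's range is limited). The gripper opens to 85 mm and grips with 20 to 120 N. Pads are 22 mm wide; open, the fingers measure 114 mm over their backs; the gripper's body (76 mm by 85 mm) begins 54 mm behind the grasp point. The pads swing forward as they close: fully open they stand 13 mm farther back than shut.
Start: joints at [1.178, 0.259, 0.021, 1.334, 0, 1.418], TCP at [0.131, 0.534, 0.25] pointing down, gripper open.
Joint ranges: [-3.04, 3.04], [-0.91, 1.82], [-1.04, 1.36], [-1.92, 1.95], [-1.52, 1.45], [-3.14, 3.14]. Speed limits (rad/s): [2.22, 2.22, 2.79, 3.14, 3.14, 3.14].

## Interface

Orientations are given as a unit quaternion [x, y, z, w].
In Python, from plant import observe, camera, get_calibration, bot, nets gives the robot as it stands. The module is installed in compiled form; this text tells all that it offers.
- The arm moves only by the tool move_arm, never from a script. Its argument "moves" is a list of rows, each a list of 2 entries, a list of its own where there are three numbers: the shift along the tool's x, y, z in mm, then the turn about the tool's z in rad. In form: [[[dx, dy, dz], roll], ...]. A call has 1 to 12 rows; each row shifts and turns the commanded pose from where the row before left it, along the tool's axes as they then stand; what a row does not reach is not made up. A row lasts 1/10 s, in which the tool goes at most 50 mm and 8.59 degrees, less where a joint would pass 70% of its speed; a pose out of reach is approached as far as the arm can. A call is refused whole if a number of a shift passes 50 or a number of a turn 0.15, either way. A call with a gripper value outside its range is refused whole. "grip" is the opening, from -1 (shut) to 1 (fully open), so that 0 is half open, set as the call begins (left out, the last holds). The fingers move at their own pace and stop on an object; "newtons" is the grip in N (left out, the last holds). Time passes only in rows, so rows that do not move let the fingers close. It gives the time, the measured TCP pose, the force, the opening and the grip force at its end, in the units of the state.
- observe(): the state, without advancing time (a new reading comes with each control period).
- camera(name): name is "scene" or "top" or "wrist"; returns the picture (400x640x3 uint8, blue, green, red); there is no depth.
- get_calibration(name): a dict with "fx", "fy", "cx", "cy" (pixels), "world_from_camera" (4x4, takes a point from camera to world coordinates); the wrist camera has in their place "T_tool_cam" (4x4, takes a point from camera to tool coordinates, whose origin is the TCP and whose axes are the flange's). Camera axes: x right, y up, looking along -z (the intrinsics and any distortion apply to the point x, -y, -z); pixel columns grow to the right and rows downward; lengths in m; the calibration is good to about 2 mm. The wrist camera is an equidistant fisheye: a pixel r from the principal point sees the ray r / f radians off the axis. A picture is of the moment at which its call begins: read the wrist's pose just before it. get_calibration takes no time and is no camera call.
- bot.sign_off(): hands the job in; it is judged then, once.
Trained networks look in the newest picture that a camera, given by its name, has taken for a name from the list of things; names that differ only in an ending like _2 or _b are one class to them, and where a whole thing is asked for, a point or a joint stands for the part that bears it (a point fixed in the world has none). Each returns a list of dicts, best first, with "confidence" (0 to 1); they miss things now and then, are a little off and sometimes report something else, mostly with a low value. They report only what shows in the picture. A call takes as long as a camera call. They do not tell look-alikes from the thing itself.
- nets.search_frame(query, camera): "location" ([row, column] in pixels, amid what is visible of it).
The state is a dict: "t": time; "joint_pos": joint angles; "joint_vel": joint speeds; "joint_torque": joint torques, N m; "position": TCP position; "eef_rot": TCP orientation; "contact_force": force on the tool from outside, world axes, zero at the start; "ft_torque": the same for the moment, N m; "grip_width": finger opening in m; "grasp_force": force on a finger pad.
Only numpy, scipy, OpenCV 4.12 (cv2) and the standard library are available. Lean on these libraries where they do the work, as an engineer would, in place of code of your own. Each camera call takes 0.05 s, during which the arm holds its last target. There are 200 camera calls.

## Task

Change the dies on the embossing press for the next sample run: first back the impression dial right off to zero, then lay the old grey-faced dies that are on the bed side by side in the wooden tray, flat and face up, and put every brass-faced die on a station of its own, nudging it until its holes drop over the station's two pins and it lies flat on the bed. Only when all the dies are home, turn the dial up to the red mark; leave the other things on the counter alone.

Things in the scene. Friction and masses are not known exactly. Their poses are not given: they have to be found in the camera images.
- new_1_mid (a point): New die 1. Block 110 x 40 x 23 mm, 0.22 kg: aluminium base 110 x 40 x 8 mm with a hole near each end; on its middle a mounted die 56 x 40 x 15 mm (brown sides, bright brass face with a round copper ornament), flush with the base's long sides and gripped across its 40 mm width. Point: the block's centre, 11.5 mm above its underside; x along the length, z up when face up. Lies face up on the counter right of the press. May be absent (None).
- new_2_mid (a point): New die 2. Block 110 x 40 x 23 mm, 0.22 kg: aluminium base 110 x 40 x 8 mm with a hole near each end; on its middle a mounted die 56 x 40 x 15 mm (brown sides, bright brass face with a round copper ornament), flush with the base's long sides and gripped across its 40 mm width. Point: the block's centre, 11.5 mm above its underside; x along the length, z up when face up. Lies face up on the counter right of the press. May be absent (None).
- new_3_mid (a point): New die 3. Block 110 x 40 x 23 mm, 0.22 kg: aluminium base 110 x 40 x 8 mm with a hole near each end; on its middle a mounted die 56 x 40 x 15 mm (brown sides, bright brass face with a round copper ornament), flush with the base's long sides and gripped across its 40 mm width. Point: the block's centre, 11.5 mm above its underside; x along the length, z up when face up. Lies face up on the counter right of the press. May be absent (None).
- old_1_mid (a point): Old die 1. Block 110 x 40 x 23 mm, 0.22 kg: aluminium base 110 x 40 x 8 mm with a hole near each end; on its middle a mounted die 56 x 40 x 15 mm (black sides, grey steel face with a dark diamond ornament), flush with the base's long sides and gripped across its 40 mm width. Point: the block's centre, 11.5 mm above its underside; x along the length, z up when face up. Starts seated on station 1 of the bed. May be absent (None).
- old_2_mid (a point): Old die 2. Block 110 x 40 x 23 mm, 0.22 kg: aluminium base 110 x 40 x 8 mm with a hole near each end; on its middle a mounted die 56 x 40 x 15 mm (black sides, grey steel face with a dark diamond ornament), flush with the base's long sides and gripped across its 40 mm width. Point: the block's centre, 11.5 mm above its underside; x along the length, z up when face up. Starts seated on station 2 of the bed. May be absent (None).
- old_3_mid (a point): Old die 3. Block 110 x 40 x 23 mm, 0.22 kg: aluminium base 110 x 40 x 8 mm with a hole near each end; on its middle a mounted die 56 x 40 x 15 mm (black sides, grey steel face with a dark diamond ornament), flush with the base's long sides and gripped across its 40 mm width. Point: the block's centre, 11.5 mm above its underside; x along the length, z up when face up. Starts seated on station 3 of the bed. May be absent (None).
- station_1 (a point): Right-hand station of the press's fixed die bed: point on the bed's top face midway between the station's two pins, which stand 42 mm from it along its +x and -x. A die lies along x, one pin in its hole, one in its slot; seated, its centre is 11.5 mm above this point. Pins: steel, 10 mm thick, upright for 5 mm, then tapering to a 5 mm tip 9.5 mm above the bed.
- station_2 (a point): Middle station of the press's fixed die bed: point on the bed's top face midway between the station's two pins, which stand 42 mm from it along its +x and -x. A die lies along x, one pin in its hole, one in its slot; seated, its centre is 11.5 mm above this point. Stations are 75 mm apart along y; the bed is 140 mm (x) by 230 mm (y), its top 45 mm above the counter.
- station_3 (a point): Left-hand station of the press's fixed die bed: point on the bed's top face midway between the station's two pins, which stand 42 mm from it along its +x and -x. A die lies along x, one pin in its hole, one in its slot; seated, its centre is 11.5 mm above this point. The press's head and platen begin 205 mm from this point towards +y and stand 100 to 245 mm above the counter.
- dial (a joint): Angle of the impression dial in rad: 0 at the scale's first tick, against a stop, growing clockwise seen from above to 4.71 at the last (tick 10). Ticks are 0.471 apart; the broad red mark, in the place of tick 4 counted from 0, is at 1.885. It starts between 2.4 and 3.4, turns with light friction (0.04 N m) and stays where it is left.
- dial_grip (a point): Grip of the impression dial, on the grey panel in front of the bed: a black upright bar 42 mm long, 14 mm thick, its top 7 mm above and its foot 23 mm below this point, on a black disc 44 mm wide. The point is on the vertical turning axis. The bar lies along this point's x and turns with the dial; the white pointer line is on its -x end.
- tray_in (a point): Shallow wooden tray, fixed: centre of its inner floor, which is 150 mm (x) by 210 mm (y), 5 mm above the counter; its rim stands 11 mm above the floor. Old dies go here side by side.
- pencil_cup: Bystander: blue ceramic cup, 70 mm wide, 95 mm tall; origin under its centre.
- loupe: Bystander: black magnifier, 42 mm wide, 40 mm tall; origin under its centre.
- glue_jar: Bystander: jar, 56 mm wide, 75 mm tall; origin under its centre.
- new_1: The same block as new_1_mid; origin: centre of its underside. Through its base go a round 12 mm hole centred 42 mm from the middle on the +x side and a slot 17 mm (along x) by 13 mm centred 42 mm from the middle on the -x side. On the bed either end may face either way. May be absent (None).
- new_2: The same block as new_2_mid; origin: centre of its underside. Through its base go a round 12 mm hole centred 42 mm from the middle on the +x side and a slot 17 mm (along x) by 13 mm centred 42 mm from the middle on the -x side. On the bed either end may face either way. May be absent (None).
- new_3: The same block as new_3_mid; origin: centre of its underside. Through its base go a round 12 mm hole centred 42 mm from the middle on the +x side and a slot 17 mm (along x) by 13 mm centred 42 mm from the middle on the -x side. On the bed either end may face either way. May be absent (None).
- old_1: The same block as old_1_mid; origin: centre of its underside. Through its base go a round 12 mm hole centred 42 mm from the middle on the +x side and a slot 17 mm (along x) by 13 mm centred 42 mm from the middle on the -x side. On the bed either end may face either way. May be absent (None).
- old_2: The same block as old_2_mid; origin: centre of its underside. Through its base go a round 12 mm hole centred 42 mm from the middle on the +x side and a slot 17 mm (along x) by 13 mm centred 42 mm from the middle on the -x side. On the bed either end may face either way. May be absent (None).
- old_3: The same block as old_3_mid; origin: centre of its underside. Through its base go a round 12 mm hole centred 42 mm from the middle on the +x side and a slot 17 mm (along x) by 13 mm centred 42 mm from the middle on the -x side. On the bed either end may face either way. May be absent (None).
Things that resemble listed ones, but are neither listed nor needed, are in the scene too. What is shaped like the new_3 but blue or purple is not meant.

How it is judged:
By the outcome, as a careful person would: the job done as asked, in the order asked, and still so for the second after the job is handed in, with the robot touching nothing.
Of new_1, new_2, new_3 only 2 to 3 are there at a start; the rules pass over those that are not, and their reading is None.
Of old_1, old_2, old_3 only 2 to 2 are there at a start; the rules pass over those that are not, and their reading is None.
At some moment in a run one of new_1, new_2, new_3 may be knocked a few centimetres aside while the robot is not near it.
Once in a run the grip may slacken for a moment while it holds something.
It also fails if it takes over 208 s, if anything falls off the work surface, if the arm or the gripper's body presses on something with over 40 N, if the wrist force passes 120 N, or if a joint passes its speed limit or range.

## Working session

There is one attempt and no reset: what is moved stays moved. The work goes in short steps, Python scripts to look and compute and a tool call to move; the robot and the scene stay as the last step left them, time stands still between calls to the robot, and variables do not carry over. Pictures are saved under pics/ and viewed, at most 14 in all, crops included, and the job is handed in when it is done.

Besides the shell and the picture viewer there is one more tool, called after ">>>" by a JSON object that holds its "op" and its "data", one argument or row to a line. move_arm: Moves the arm, as the interface text tells. Its arguments: {"type":"object","properties":{"moves":{"type":"array","items":{"type":"array"}},"grip":{"type":"number"},"newtons":{"type":"number"}},"required":["moves"]}

```bash
mkdir -p pics
cat > h.py <<'E'
import numpy as np, cv2
from scipy.spatial.transform import Rotation as R
from plant import observe, camera, get_calibration, bot, nets
def ray(cam,px,st=None):
    """px=(row,col)-> origin, dir world"""
    c=get_calibration(cam); r,q=px
    if cam=="wrist":
        u=np.array([q-c["cx"],r-c["cy"]]); f=c["fx"]; n=np.hypot(*u); th=n/f
        d=np.array([u[0]/max(n,1e-9)*np.sin(th),-u[1]/max(n,1e-9)*np.sin(th),-np.cos(th)])
        T=np.eye(4); T[:3,:3]=R.from_quat(st["eef_rot"]).as_matrix(); T[:3,3]=st["position"]
        M=T@np.array(c["T_tool_cam"])
    else:
        d=np.array([(q-c["cx"])/c["fx"],-(r-c["cy"])/c["fy"],-1.]); M=np.array(c["world_from_camera"])
    return M[:3,3],M[:3,:3]@d
def at(cam,px,z,st=None):
    o,d=ray(cam,px,st); return o+d*(z-o[2])/d[2]
def proj(cam,p,st=None):
    c=get_calibration(cam)
    if cam=="wrist":
        T=np.eye(4); T[:3,:3]=R.from_quat(st["eef_rot"]).as_matrix(); T[:3,3]=st["position"]
        M=T@np.array(c["T_tool_cam"])
    else: M=np.array(c["world_from_camera"])
    v=np.linalg.inv(M)@np.r_[p,1]; x,y,z=v[0],-v[1],-v[2]
    if cam=="wrist":
        n=np.hypot(x,y); th=np.arctan2(n,z); return np.array([c["cy"]+c["fy"]*th*y/n,c["cx"]+c["fx"]*th*x/n])
    return np.array([c["cy"]+c["fy"]*y/z,c["cx"]+c["fx"]*x/z])
E
python3 - <<'E'
from h import *
print({k:v for k,v in get_calibration("wrist").items()})
for n in ["scene","top"]:
    im=camera(n); cv2.imwrite(f"pics/{n}0.png",im); c=get_calibration(n); print(n,c["fx"],np.round(c["world_from_camera"],3).tolist())
    for q in ["new_1","old_1","dial","tray_in","pencil_cup"]:
        print(q,[(np.round(d["location"]).tolist(),round(d["confidence"],2)) for d in nets.search_frame(q,n)])
print(observe())
E
```

```text
{'fx': 309.70691628693146, 'fy': 309.70691628693146, 'cx': 321.15106619920834, 'cy': 195.72694658977264, 'T_tool_cam': array([[-9.72260245e-04,  9.60414092e-01,  2.78574634e-01,
         6.94891664e-02],
       [ 9.99999481e-01,  8.48588959e-04,  5.64527157e-04,
        -6.20917855e-04],
       [ 3.05784479e-04,  2.78575038e-01, -9.60414418e-01,
        -1.23664338e-01],
       [ 0.00000000e+00,  0.00000000e+00,  0.00000000e+00,
         1.00000000e+00]])}
scene 480.96918001733616 [[-0.794, -0.396, 0.461, 1.013], [0.607, -0.503, 0.615, 0.602], [-0.012, 0.769, 0.64, 0.816], [0.0, 0.0, 0.0, 1.0]]
new_1 [([216.0, 326.0], 0.94), ([156.0, 323.0], 0.9), ([178.0, 230.0], 0.64), ([131.0, 291.0], 0.6), ([185.0, 299.0], 0.59)]
old_1 [([265.0, 338.0], 0.84), ([151.0, 275.0], 0.63), ([310.0, 381.0], 0.56)]
dial [([263.0, 411.0], 0.76), ([319.0, 380.0], 0.33)]
tray_in [([240.0, 267.0], 0.57)]
pencil_cup [([283.0, 500.0], 0.82), ([182.0, 353.0], 0.45), ([188.0, 298.0], 0.24)]
top 451.8014670048902 [[-0.012, 0.994, -0.111, 0.373], [-0.999, -0.016, -0.03, -0.093], [-0.032, 0.11, 0.993, 1.197], [0.0,
[... 259 characters left out ...]
1.17836603e+00,  2.58607847e-01,  2.14585363e-02,  1.33371654e+00,
       -3.67724547e-05,  1.41821596e+00]), 'joint_vel': array([ 1.08354091e-04, -9.16573907e-06,  2.17270848e-03, -5.88483924e-04,
        6.25845783e-04, -1.02521985e-03]), 'joint_torque': array([-1.79203846e-03, -5.55093634e+01,  3.44626307e+01,  1.23371607e-03,
       -1.91682202e-04, -2.60242942e-06]), 'position': array([0.1306495 , 0.53422841, 0.25025812]), 'eef_rot': array([ 1.19637710e-01,  9.92817615e-01, -3.84288710e-05,  8.35145433e-06]), 'contact_force': array([ 0.08187778, -0.16563544, -1.08920188]), 'ft_torque': array([-0.03794032, -0.00610338,  0.04461775]), 'grasp_force': 0.0, 'grip_width': 0.08552421427711894}
```

View pics/scene0.png

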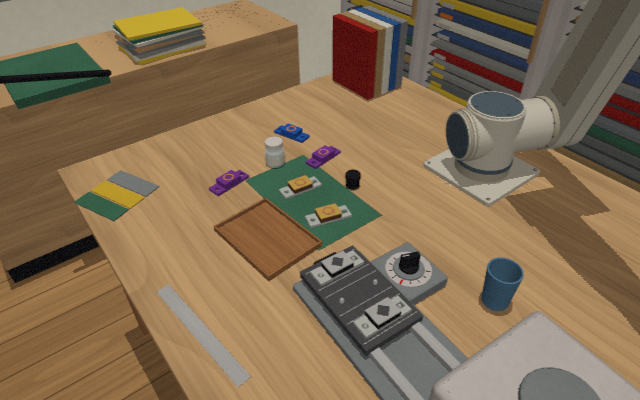

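View pics/top0.png

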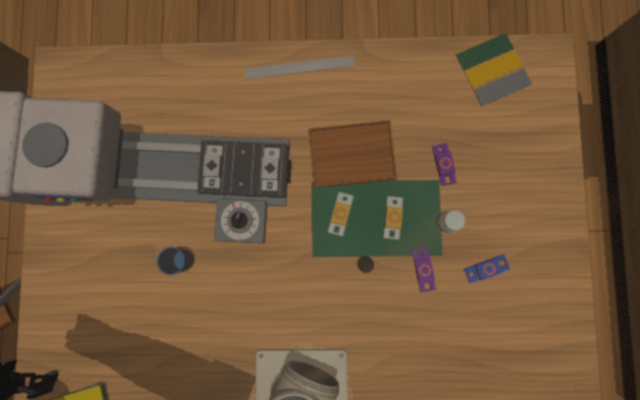

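The pictures show two brass dies on the green mat, at top (214,341) and (217,394). The grey dies are on the bed at (168,212) and (169,270), so the middle station is empty. Look-alikes to avoid are the purple ones at (164,445) and (270,424) and the blue one at (268,487). The dial is at top (219,240) and the tray at (152,350).

Run:
```python
from h import *
for n,p,z in [("st3 old",(166,212),.068),("st1 old",(168,270),.068),("dial",(219,240),.05),("tray",(153,351),.005),("new a",(214,341),.023),("new b",(217,394),.023),("cup",(260,178),.09)]:
    print(n,np.round(at("top",p,z),3))
for z in (.03,.05,.07): print(at("scene",(263,410),z).round(3),at("top",(219,240),z).round(3))
a=cv2.imread("pics/scene0.png")[230:310,360:460]; b=cv2.imread("pics/top0.png")[190:250,205:280]
a=cv2.resize(a,None,fx=5,fy=5,interpolation=3);b=cv2.resize(b,(400,400),interpolation=3)
c=np.zeros((400,800,3),np.uint8);c[:,:400]=a[:400,:400];c[:,400:]=b;cv2.imwrite("pics/dial0.png",c)
```

```text
st3 old [0.584 0.221 0.068]
st1 old [0.577 0.072 0.068]
dial [0.449 0.152 0.05 ]
tray [ 0.625 -0.137  0.005]
new a [ 0.46  -0.107  0.023]
new b [ 0.45  -0.244  0.023]
cup [0.348 0.295 0.09 ]
[0.432 0.147 0.03 ] [0.45  0.156 0.03 ]
[0.447 0.158 0.05 ] [0.449 0.152 0.05 ]
[0.461 0.17  0.07 ] [0.448 0.147 0.07 ]
```

View pics/dial0.png

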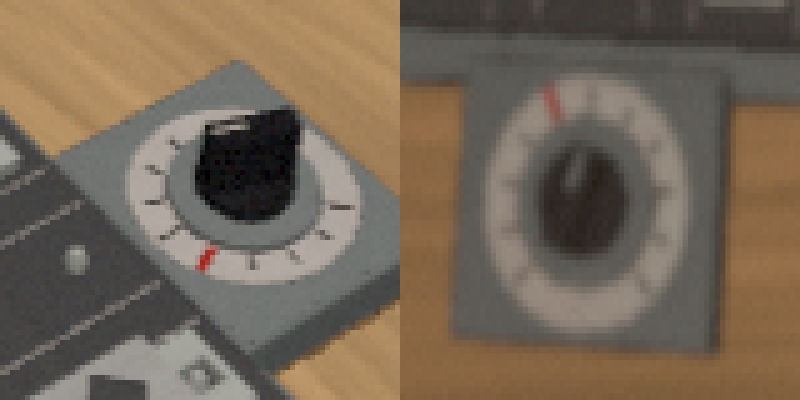

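>>> {"op": "move_arm", "data": {
  "moves": [
    [[-33,-24.5,4],0],
    [[-33,-24.5,4],0],
    [[-33,-24.5,4],0],
    [[-33,-24.5,4],0],
    [[-33,-24.5,4],0],
    [[-33,-24.5,4],0],
    [[-33,-24.5,4],0],
    [[-33,-24.5,4],0],
    [[-33,-24.5,4],0],
    [[-33,-24.5,4],0],
    [[-33,-24.5,4],0],
    [[-33,-24.5,4],0]
  ]
}}

```text
t: 1.8
position: [0.4464, 0.1531, 0.2024]
eef_rot: [0.12, 0.993, 0.0, 0.0]
contact_force: [-0.1, 0.8, -0.1]
grip_width: 0.0851
grasp_force: 0.0
```

Run:
```python
from h import *
s=observe(); im=camera("wrist"); cv2.imwrite("pics/w1.png",im); np.save("w1.npy",np.r_[s["position"],s["eef_rot"]])
print(s["position"],s["eef_rot"],s["joint_pos"].round(3),proj("wrist",[.449,.152,.06],s))
```

```text
[0.44637291 0.15306707 0.20237232] [1.19718585e-01 9.92807810e-01 1.11388363e-04 3.17176406e-04] [ 0.152  0.146 -0.249  1.175  0.     0.392] [190.37573507 321.50552147]
```

View pics/w1.png

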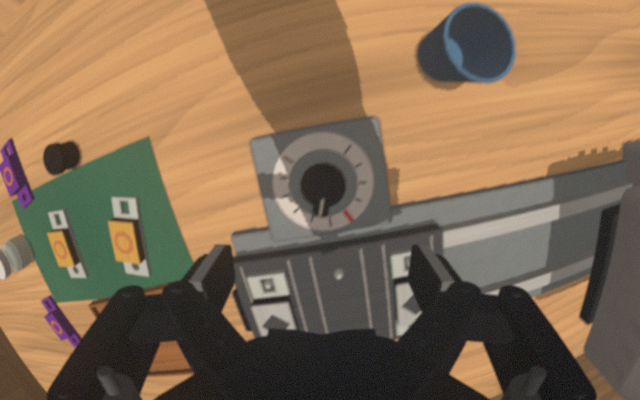

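Run:
```python
from h import *
b=cv2.imread("pics/w1.png")[125:245,240:400]
cv2.imwrite("pics/w1c.png",cv2.resize(b,(800,600),interpolation=3))
```

```text
(no output)
```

View pics/w1c.png

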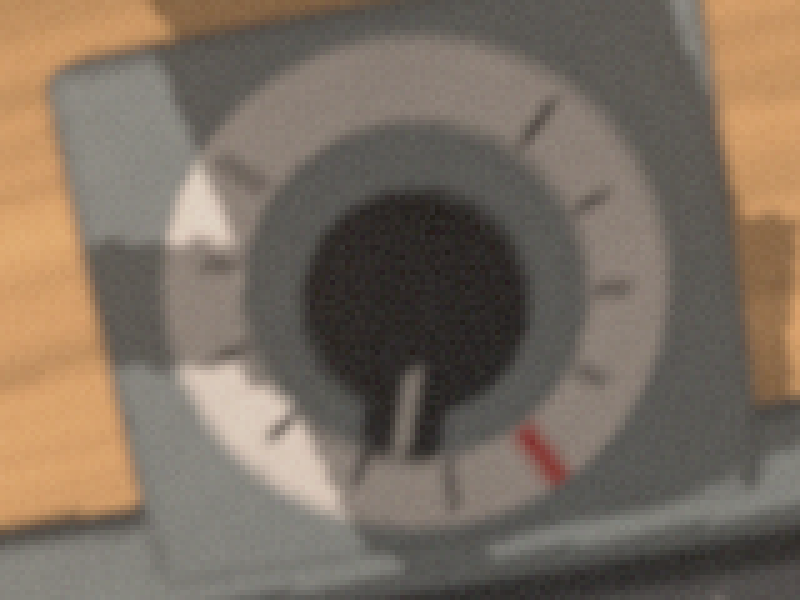

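Run:
```python
from h import *
v=np.load("w1.npy"); s=dict(position=v[:3],eef_rot=v[3:])
for z in (0,.01,.02,.03,.04): print(z,at("wrist",(181.6,323.2),z,s)[:2].round(4),at("scene",(269,409),z)[:2].round(4))
# bar tip end of pointer at height z top
for z in (.04,.05,.06): print(z,at("wrist",(125+455/5,240+402/5),z,s)[:2].round(4))
# stations from wrist: holes etc. bed empty-station pin
print(at("wrist",(273,338),.0545,s))
```

```text
0 [0.4557 0.1523] [0.4243 0.1408]
0.01 [0.4534 0.1528] [0.4316 0.1465]
0.02 [0.451  0.1533] [0.4388 0.1521]
0.03 [0.4486 0.1538] [0.446  0.1578]
0.04 [0.4463 0.1543] [0.4532 0.1634]
0.04 [0.4793 0.1435]
0.05 [0.4758 0.1444]
0.06 [0.4723 0.1452]
[0.53812127 0.14726214 0.0545    ]
```

>>> {"op": "move_arm", "data": {
  "moves": [
    [[-2.4,1.1,14],0.149],
    [[0,0,16],0],
    [[0,0,16],0],
    [[0,0,16],0],
    [[0,0,16],0],
    [[0,0,16],0],
    [[0,0,14],0],
    [[0,0,12],0],
    [[0,0,10],0],
    [[0,0,8],0],
    [[0,0,6],0],
    [[0,0,0],0]
  ],
  "grip": 0,
  "newtons": 25
}}

```text
t: 3.05
position: [0.4483, 0.1551, 0.058]
eef_rot: [0.193, 0.981, -0.0, 0.0]
contact_force: [2.0, -0.5, -5.2]
grip_width: 0.0427
grasp_force: 11.8
```

>>> {"op": "move_arm", "data": {
  "moves": [
    [[0,0,0],0],
    [[0,0,0],0],
    [[0,0,0],0],
    [[0,0,0],0],
    [[0,0,0],0],
    [[0,0,0],0]
  ],
  "grip": -1,
  "newtons": 25
}}

```text
t: 3.65
position: [0.4483, 0.1551, 0.0583]
eef_rot: [0.193, 0.981, 0.0, 0.0]
contact_force: [4.4, 0.1, -7.5]
grip_width: 0.0418
grasp_force: 26.3
```

>>> {"op": "move_arm", "data": {
  "moves": [
    [[0,0,0],0],
    [[0,0,0],0],
    [[0,0,-6],0],
    [[0,0,-6],0],
    [[0,0,-2],0]
  ],
  "grip": 0.2
}}

```text
t: 4.15
position: [0.4484, 0.1552, 0.0733]
eef_rot: [0.193, 0.981, 0.0, 0.001]
contact_force: [-0.8, -0.7, -0.1]
grip_width: 0.0513
grasp_force: 0.0
```

>>> {"op": "move_arm", "data": {
  "moves": [
    [[0,0,0],0],
    [[0,0,0],0],
    [[0,0,0],0],
    [[0,0,0],0],
    [[0,0,0],0],
    [[0,0,0],0]
  ],
  "grip": -1,
  "newtons": 25
}}

```text
t: 4.75
position: [0.448, 0.1552, 0.0723]
eef_rot: [0.193, 0.981, 0.0, -0.0]
contact_force: [-1.0, 1.1, 3.0]
grip_width: 0.0132
grasp_force: 28.6
```

>>> {"op": "move_arm", "data": {
  "moves": [
    [[0,0,0],-0.149],
    [[0,0,0],-0.149],
    [[0,0,0],-0.149],
    [[0,0,0],-0.149],
    [[0,0,0],-0.149],
    [[0,0,0],-0.149],
    [[0,0,0],-0.149],
    [[0,0,0],-0.149],
    [[0,0,0],-0.149]
  ]
}}

```text
t: 5.65
position: [0.4478, 0.1558, 0.0723]
eef_rot: [-0.461, 0.887, 0.001, 0.0]
contact_force: [-2.7, 5.7, 4.6]
grip_width: 0.0131
grasp_force: 28.8
```

>>> {"op": "move_arm", "data": {
  "moves": [
    [[0,0,0],-0.149],
    [[0,0,0],-0.149],
    [[0,0,0],-0.149],
    [[0,0,0],-0.149],
    [[0,0,0],-0.149],
    [[0,0,0],-0.149],
    [[0,0,0],-0.149],
    [[0,0,0],-0.149],
    [[0,0,0],-0.1],
    [[0,0,0],0]
  ]
}}

```text
t: 6.65
position: [0.4471, 0.1558, 0.0723]
eef_rot: [0.902, -0.432, -0.001, -0.0]
contact_force: [-4.7, 4.7, 7.3]
grip_width: 0.0134
grasp_force: 29.1
```

Run:
```python
from h import *
s=observe();print(s["ft_torque"],s["contact_force"],s["position"],s["joint_pos"][5],R.from_quat(s["eef_rot"]).as_matrix()[:2,0])
```

```text
[ 0.98052497  1.01058844 -0.02251224] [-4.68763856  4.66225469  7.34978232] [0.44713556 0.1558176  0.07227259] -2.091730609435304 [ 0.62699177 -0.77902265]
```

>>> {"op": "move_arm", "data": {
  "moves": [
    [[0,0,0],-0.05],
    [[0,0,0],0]
  ]
}}

```text
t: 6.85
position: [0.4472, 0.1558, 0.0723]
eef_rot: [0.912, -0.41, -0.001, -0.0]
contact_force: [-5.5, 5.1, 7.1]
grip_width: 0.0136
grasp_force: 29.1
```

Run:
```python
from h import *
s=observe();print(s["ft_torque"],s["joint_pos"][5],s["joint_torque"][5])
```

```text
[ 0.95658224  1.01025583 -0.04633837] -2.1395864854509705 -0.6622995436191559
```

>>> {"op": "move_arm", "data": {
  "moves": [
    [[0,0,0],-0.06],
    [[0,0,0],0]
  ]
}}

```text
t: 7.05
position: [0.4472, 0.1558, 0.0723]
eef_rot: [0.924, -0.383, -0.001, -0.001]
contact_force: [-5.8, 5.9, 7.6]
grip_width: 0.0132
grasp_force: 50.4
```

Run:
```python
from h import *
s=observe();print(s["ft_torque"],s["joint_pos"][5],s["joint_torque"][5])
```

```text
[ 1.1027781   1.12647946 -1.3407846 ] -2.1983249846398665 -2.061011418700218
```

>>> {"op": "move_arm", "data": {
  "moves": [
    [[0,0,0],-0.06],
    [[0,0,0],0]
  ]
}}

```text
t: 7.25
position: [0.4477, 0.1552, 0.0725]
eef_rot: [0.935, -0.356, -0.0, -0.0]
contact_force: [-3.3, 2.2, 6.0]
grip_width: 0.0134
grasp_force: 78.2
```

Run:
```python
from h import *
s=observe();print(s["ft_torque"],s["joint_pos"][5],s["joint_torque"][5],s["contact_force"])
```

```text
[ 0.30349188  0.7051127  -1.35076247] -2.258303674941788 -2.0072054117918015 [-3.29999799  2.24151176  6.03071683]
```

>>> {"op": "move_arm", "data": {
  "moves": [
    [[0,0,0],0],
    [[0,0,0],0],
    [[0,0,0],0],
    [[0,0,-20],0],
    [[0,0,-40],0],
    [[0,0,-40],0],
    [[0,0,-40],0.149],
    [[0,0,-20],0.149],
    [[0,0,0],0.149],
    [[0,0,0],0.149],
    [[0,0,0],0.149],
    [[0,0,0],0.149]
  ],
  "grip": 0
}}

```text
t: 8.45
position: [0.4481, 0.1551, 0.2322]
eef_rot: [-0.687, 0.727, -0.0, -0.0]
contact_force: [0.2, 0.1, 0.2]
grip_width: 0.0427
grasp_force: 0.0
```

>>> {"op": "move_arm", "data": {
  "moves": [
    [[0,0,0],0.149],
    [[0,0,0],0.149],
    [[0,0,0],0.149],
    [[0,0,0],0.149],
    [[0,0,0],0.149],
    [[0,0,0],0.149],
    [[0,0,0],0.149],
    [[0,0,0],0.149],
    [[0,0,0],0.149],
    [[0,0,0],0.149],
    [[0,0,0],0.149],
    [[0,0,0],0]
  ]
}}

```text
t: 9.65
position: [0.4481, 0.1551, 0.2321]
eef_rot: [0.061, 0.998, -0.0, -0.0]
contact_force: [0.2, -0.4, -0.3]
grip_width: 0.043
grasp_force: 0.0
```

Run:
```python
from h import *
s=observe();M=R.from_quat(s["eef_rot"]).as_matrix();print(s["position"],s["joint_pos"][5],M[:2,:2].round(4))
d=np.array([.58-.045,.147,.25])-s["position"];print("shift mm",(M.T@d*1000).round(1))
```

```text
[0.44809629 0.15508327 0.23213142] 0.2771012040700137 [[-0.9927  0.1208]
 [ 0.1208  0.9927]]
shift mm [-87.2   2.5 -17.9]
```

>>> {"op": "move_arm", "data": {
  "moves": [
    [[-22,1,-4],-0.073],
    [[-22,0,-4],0],
    [[-22,0,-4],0],
    [[-22,0,-4],0],
    [[0,0,0],0],
    [[0,0,0],0]
  ],
  "grip": 0.4
}}

```text
t: 10.25
position: [0.5358, 0.1504, 0.2477]
eef_rot: [0.021, 1.0, -0.0, -0.001]
contact_force: [-0.4, 0.2, 0.3]
grip_width: 0.0598
grasp_force: 0.0
```

Run:
```python
from h import *
s=observe(); im=camera("wrist"); np.save("w2.npy",np.r_[s["position"],s["eef_rot"]])
cv2.imwrite("pics/w2.png",im);cv2.imwrite("pics/w2v.png",cv2.resize(im[60:360,100:500],(800,600),interpolation=3))
print(s["position"],R.from_quat(s["eef_rot"]).as_matrix()[:2,:2].round(4).tolist())
for q in ["old_1","dial"]: print([(np.round(d["location"]).tolist(),round(d["confidence"],2)) for d in nets.search_frame(q,"wrist")])
```

```text
[0.5358258  0.15037547 0.24768034] [[-0.9991, 0.043], [0.043, 0.9991]]
[([213.0, 384.0], 0.87), ([206.0, 251.0], 0.77), ([92.0, 322.0], 0.51)]
[([95.0, 324.0], 0.68)]
```

View pics/w2v.png

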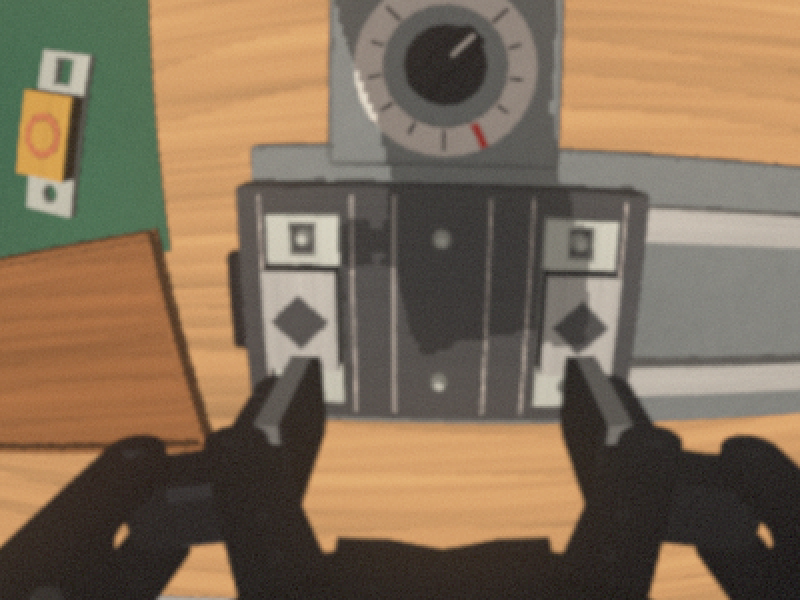

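Run:
```python
from h import *
v=np.load("w2.npy"); s=dict(position=v[:3],eef_rot=v[3:])
P=lambda c,r,z: at("wrist",(60+r/2,100+c/2),z,s)
ang=lambda d: np.degrees(np.arctan2(d[1],d[0])).round(1)
t={k:P(*p,.032)[:2] for k,p in dict(t10=(376,43),t9=(0,0),red=(480,135),t5=(444,140),t6=(412,128),t0=(497,13),t9b=(393,13)).items()}
for c in [P(446,67,.032)[:2],np.array([.449,.1537])]:
    print(c,{k:ang(t[k]-c) for k in t})
a,b=P(452,54,.07),P(475,35,.07); print("bar",ang(b-a),a,b)
for n,p,z in [("s1 hole",(302,238),.053),("s1 dia",(300,322),.068),("s3 hole",(580,243),.053),("s3 dia",(580,327),.068),("pinA",(442,239),.054),("pinB",(438,382),.054)]: print(n,P(*p,z).round(4))
im=cv2.imread("pics/w2.png")[40:140,260:380]; cv2.imwrite("pics/w2d.png",cv2.resize(im,(720,600),interpolation=3))
```

```text
[0.44981096 0.15506023] {'t10': np.float64(-112.4), 't9': np.float64(-105.8), 'red': np.float64(24.0), 't5': np.float64(-4.0), 't6': np.float64(-31.5), 't0': np.float64(135.2), 't9b': np.float64(-139.1)}
[0.449  0.1537] {'t10': np.float64(-112.1), 't9': np.float64(-105.8), 'red': np.float64(25.2), 't5': np.float64(-2.1), 't6': np.float64(-29.1), 't0': np.float64(133.1), 't9b': np.float64(-139.8)}
bar 128.1 [0.44544145 0.15792711 0.07      ] [0.43652303 0.16931581 0.07      ]
s1 hole [0.5362 0.0739 0.053 ]
s1 dia [0.5786 0.0715 0.068 ]
s3 hole [0.5455 0.2229 0.053 ]
s3 dia [0.5879 0.2206 0.068 ]
pinA [0.5402 0.149  0.054 ]
pinB [0.6232 0.143  0.054 ]
```

View pics/w2d.png

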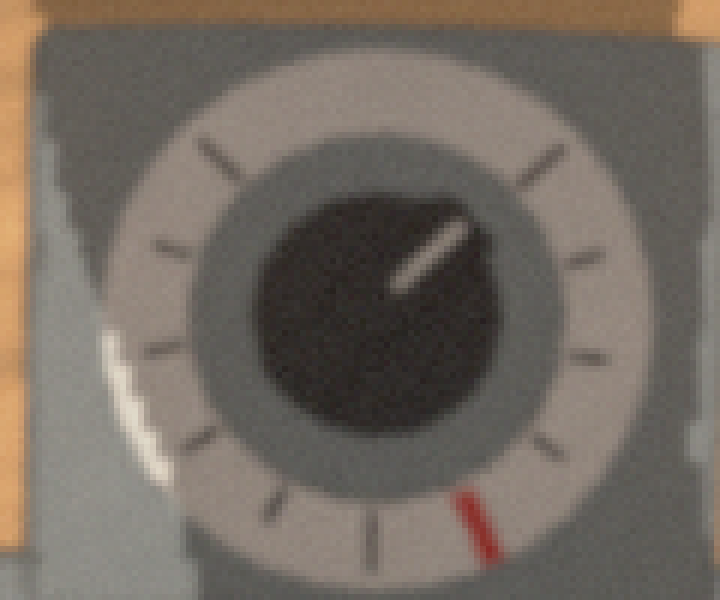

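>>> {"op": "move_arm", "data": {
  "moves": [
    [[0,0,0],0.02],
    [[-16,-26,10],0],
    [[-16,-26,20],0],
    [[-15,-24.4,30],0],
    [[0,0,30],0],
    [[0,0,30],0],
    [[0,0,24],0],
    [[0,0,16],0],
    [[0,0,12],0],
    [[0,0,8],0],
    [[0,0,4],0],
    [[0,0,0],0]
  ],
  "grip": 0.4
}}

```text
t: 11.6
position: [0.5779, 0.0712, 0.0643]
eef_rot: [0.033, 0.999, 0.0, 0.0]
contact_force: [0.3, 0.6, 0.7]
grip_width: 0.0598
grasp_force: 0.0
```

>>> {"op": "move_arm", "data": {
  "moves": [
    [[0,0,0],0],
    [[0,0,0],0],
    [[0,0,0],0],
    [[0,0,0],0],
    [[0,0,0],0]
  ],
  "grip": -1,
  "newtons": 30
}}

```text
t: 12.1
position: [0.5783, 0.0712, 0.0652]
eef_rot: [0.033, 0.999, 0.0, 0.001]
contact_force: [-0.9, 1.2, 6.6]
grip_width: 0.0397
grasp_force: 31.8
```

Run:
```python
from h import *
c=[(130,309),(122,389),(182,396),(186,314)]
P=np.array([at("top",p,.016) for p in c])[:,:2]; print(P.round(3).tolist(), P.mean(0))
for i in range(4): d=P[(i+1)%4]-P[i]; print(np.linalg.norm(d).round(3),np.degrees(np.arctan2(d[1],d[0])).round(1))
s=observe();M=R.from_quat(s["eef_rot"]).as_matrix();print(s["position"],M[:2,:2].round(4).tolist(),s["contact_force"],s["ft_torque"])
```

```text
[[0.687, -0.025], [0.705, -0.239], [0.543, -0.253], [0.536, -0.037]] [ 0.61765811 -0.13867635]
0.215 -85.3
0.163 -175.2
0.216 91.9
0.152 4.5
[0.57830658 0.07121533 0.06515644] [[-0.9978, 0.0657], [0.0657, 0.9978]] [-0.87036306  1.18058643  6.60864677] [0.07365797 0.14367905 0.04832783]
```

>>> {"op": "move_arm", "data": {
  "moves": [
    [[0,0,0],0],
    [[0,0,-8],0],
    [[0,0,-20],0],
    [[0,0,-32],0],
    [[0,0,-40],0],
    [[-4,-42.3,0],-0.141],
    [[-4.2,-42.3,0],0],
    [[-4.2,-42.3,0],0],
    [[-4.2,-42.3,0],0],
    [[-4.2,-42.3,0],0],
    [[-4.2,-42.3,0],0],
    [[0,0,0],0]
  ],
  "newtons": 70
}}

```text
t: 13.3
position: [0.6162, -0.1858, 0.1637]
eef_rot: [-0.035, 0.999, -0.001, -0.0]
contact_force: [0.7, 0.7, -2.8]
grip_width: 0.039
grasp_force: 71.0
```

Run:
```python
from h import *
s=observe(); im=camera("wrist"); np.save("w3.npy",np.r_[s["position"],s["eef_rot"]]); cv2.imwrite("pics/w3.png",im)
M=R.from_quat(s["eef_rot"]).as_matrix();print(s["position"],M[:2,:2].round(4).tolist(),s["contact_force"],s["grip_width"])
```

```text
[ 0.61617006 -0.18575007  0.1637092 ] [[-0.9975, -0.0704], [-0.0704, 0.9975]] [ 0.6580241   0.71459588 -2.82902031] 0.03895704270597987
```

View pics/w3.png

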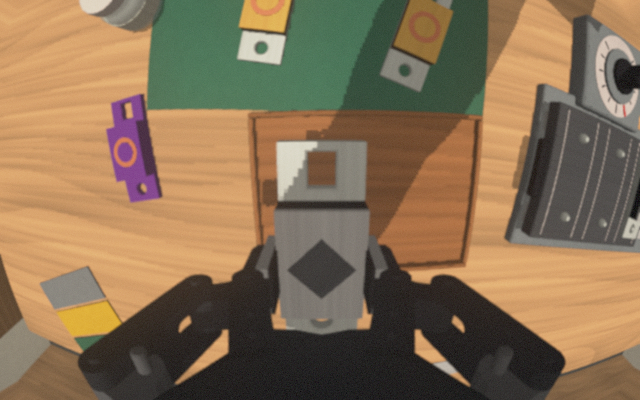

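Run:
```python
from h import *
v=np.load("w3.npy"); s=dict(position=v[:3],eef_rot=v[3:])
P=np.array([at("wrist",p,.016,s) for p in [(113,250),(117,481),(265,465)]])[:,:2]; print(P.round(4))
for a,b in ((0,1),(1,2)): d=P[b]-P[a]; print(np.linalg.norm(d),np.degrees(np.arctan2(d[1],d[0])))
c=(P[0]+P[2])/2; ey=P[1]-P[0]; ey/=np.linalg.norm(ey); print("c",c,c-.042*ey,c+.042*ey)
M=R.from_quat(v[3:]).as_matrix()
print((M.T@np.r_[c-.042*ey-v[:2],0]*1000).round(1))
# new dies from this view
for n,p in dict(b_hole=(47,262),a_hole=(70,405)).items(): print(n,at("wrist",p,.008,s))
```

```text
[[ 0.5538 -0.2543]
 [ 0.537  -0.0406]
 [ 0.6919 -0.0263]]
0.2143405601971579 94.50678247402011
0.15555310168438882 5.273050190175979
c [ 0.62283378 -0.14027413] [ 0.62613402 -0.18214427] [ 0.61953354 -0.09840399]
[-10.2   2.9  -0. ]
b_hole [ 0.49273557 -0.2488081   0.008     ]
a_hole [ 0.50392339 -0.11879767  0.008     ]
```

>>> {"op": "move_arm", "data": {
  "moves": [
    [[-10,2.9,20],-0.012],
    [[0,0,30],0],
    [[0,0,30],0],
    [[0,0,25],0],
    [[0,0,15],0],
    [[0,0,10],0],
    [[0,0,6],0],
    [[0,0,2.5],0],
    [[0,0,0],0]
  ]
}}

```text
t: 14.25
position: [0.6258, -0.1769, 0.0262]
eef_rot: [-0.044, 0.999, -0.0, 0.0]
contact_force: [0.0, 1.1, -1.8]
grip_width: 0.0385
grasp_force: 71.0
```

>>> {"op": "move_arm", "data": {
  "moves": [
    [[0,0,0],0],
    [[0,0,0],0],
    [[0,0,0],0],
    [[0,0,0],0],
    [[0,0,-15],0],
    [[0,0,-30],0],
    [[0,0,-40],0],
    [[0,0,-45],0],
    [[0,0,-10],0]
  ],
  "grip": 0.35
}}

```text
t: 15.15
position: [0.6273, -0.1777, 0.1715]
eef_rot: [-0.044, 0.999, -0.002, 0.004]
contact_force: [0.6, -0.7, -0.1]
grip_width: 0.0574
grasp_force: 0.0
```

>>> {"op": "move_arm", "data": {
  "moves": [
    [[0,0,0],0.149],
    [[6.5,39.4,0],0],
    [[6.5,39.4,0],0],
    [[6.5,39.4,0],0],
    [[6.5,39.4,0],0],
    [[6.5,39.4,0],0],
    [[6.5,39.4,0],0],
    [[6.5,39.4,0],0],
    [[6.5,39.4,0],0],
    [[6.5,39.4,0],0],
    [[6.5,39.4,0],0],
    [[0,0,0],0]
  ]
}}

```text
t: 16.35
position: [0.584, 0.2245, 0.1655]
eef_rot: [0.029, 1.0, 0.0, -0.0]
contact_force: [0.2, -0.7, -0.3]
grip_width: 0.0574
grasp_force: 0.0
```

>>> {"op": "move_arm", "data": {
  "moves": [
    [[0,0,0],0],
    [[0,0,0],0]
  ],
  "grip": 0.4
}}

```text
t: 16.55
position: [0.5851, 0.2196, 0.1656]
eef_rot: [0.031, 1.0, -0.0, -0.0]
contact_force: [0.3, 0.0, -0.6]
grip_width: 0.0598
grasp_force: 0.0
```

```bash
cat >> h.py <<'E'
def shift(tgt,deg=None,s=None):
    s=s or observe(); M=R.from_quat(s["eef_rot"]).as_matrix(); a=np.degrees(np.arctan2(-M[1,0],-M[0,0]))
    roll=0 if deg is None else np.radians(a-deg); A=M@R.from_euler("z",roll).as_matrix()
    print("pos",s["position"].round(4),"ang",a.round(2),"roll",round(float(roll),3),"shift",(A.T@(np.array(tgt)-s["position"])*1000).round(1),"w",s["grip_width"].round(4),"F",s["contact_force"].round(1))
E
python3 - <<'E'
from h import *
shift([.5872,.2209,.0645],-3.7)
E
```

```text
Traceback (most recent call last):
  File "h.py", line 30, in shift
    print("pos",s["position"].round(4),"ang",a.round(2),"roll",round(float(roll),3),"shift",(A.T@(np.array(tgt)-s["position"])*1000).round(1),"w",s["grip_width"].round(4),"F",s["contact_force"].round(1))
                                                                                                                                                  ^^^^^^^^^^^^^^^^^^^^^
AttributeError: 'float' object has no attribute 'round'
```

>>> {"op": "move_arm", "data": {
  "moves": [
    [[-2,1.4,20],0],
    [[0,0,25],0],
    [[0,0,25],0],
    [[0,0,14],0],
    [[0,0,10],0],
    [[0,0,5],0],
    [[0,0,2],0],
    [[0,0,0],0]
  ]
}}

```text
t: 17.35
position: [0.5875, 0.2213, 0.0652]
eef_rot: [0.031, 1.0, 0.0, 0.0]
contact_force: [-0.3, -0.4, 1.1]
grip_width: 0.06
grasp_force: 0.0
```

>>> {"op": "move_arm", "data": {
  "moves": [
    [[0,0,0],0],
    [[0,0,0],0],
    [[0,0,0],0],
    [[0,0,0],0],
    [[0,0,0],0]
  ],
  "grip": -1,
  "newtons": 30
}}

```text
t: 17.85
position: [0.5875, 0.2216, 0.0656]
eef_rot: [0.031, 1.0, 0.0, 0.001]
contact_force: [-1.9, -1.1, 6.2]
grip_width: 0.0393
grasp_force: 31.8
```

```bash
sed -i 's/s\["grip_width"\].round(4)/round(float(s["grip_width"]),4)/' h.py
python3 - <<'E'
from h import *
shift([.6185,-.0955,.165],4.7)
E
```

```text
pos [0.5875 0.2216 0.0656] ang -3.54 roll -0.144 shift [  -5.  -318.6  -99.4] w 0.0393 F [-1.9 -1.1  6.2]
```

>>> {"op": "move_arm", "data": {
  "moves": [
    [[0,0,0],0],
    [[0,0,-8],0],
    [[0,0,-20],0],
    [[0,0,-32],0],
    [[0,0,-40],0],
    [[0,0,0],-0.144],
    [[0,0,0],0]
  ],
  "newtons": 70
}}

```text
t: 18.55
position: [0.5874, 0.2217, 0.166]
eef_rot: [-0.042, 0.999, 0.0, 0.001]
contact_force: [0.2, 0.1, -2.4]
grip_width: 0.0387
grasp_force: 70.8
```

>>> {"op": "move_arm", "data": {
  "moves": [
    [[-0.5,-40,0],0],
    [[-0.5,-40,0],0],
    [[-0.5,-40,0],0],
    [[-0.5,-40,0],0],
    [[-0.5,-40,0],0],
    [[-0.5,-40,0],0],
    [[-0.5,-40,0],0],
    [[-1,-38.6,0],0],
    [[0,0,0],0],
    [[0,0,0],0],
    [[0,0,0],0]
  ]
}}

```text
t: 19.65
position: [0.6173, -0.0948, 0.164]
eef_rot: [-0.04, 0.999, 0.0, -0.001]
contact_force: [-0.4, 0.4, -2.1]
grip_width: 0.0381
grasp_force: 71.1
```

Run:
```python
from h import *
shift([.6185,-.0955,.0262],4.7)
im=camera("wrist"); cv2.imwrite("pics/w4.png",im)
```

```text
pos [ 0.6173 -0.0948  0.164 ] ang 4.63 roll -0.001 shift [ -1.3  -0.9 137.8] w 0.0381 F [-0.4  0.4 -2.1]
```

View pics/w4.png

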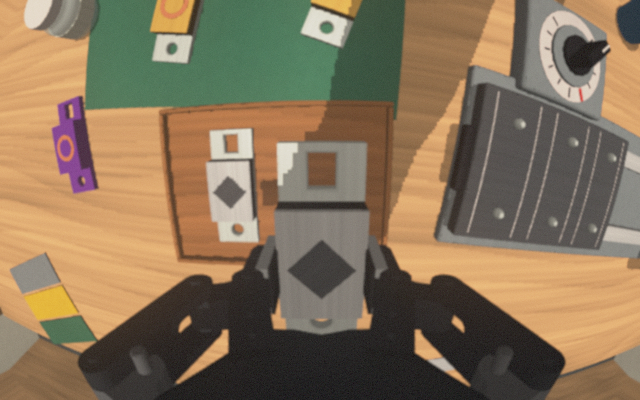

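>>> {"op": "move_arm", "data": {
  "moves": [
    [[-1.3,-0.9,20],0],
    [[0,0,30],0],
    [[0,0,30],0],
    [[0,0,25],0],
    [[0,0,15],0],
    [[0,0,10],0],
    [[0,0,6],0],
    [[0,0,2],0],
    [[0,0,0],0]
  ]
}}

```text
t: 20.6
position: [0.6194, -0.0962, 0.0272]
eef_rot: [-0.041, 0.999, -0.0, 0.0]
contact_force: [0.8, 0.1, -2.1]
grip_width: 0.0386
grasp_force: 71.1
```

>>> {"op": "move_arm", "data": {
  "moves": [
    [[0,0,0],0],
    [[0,0,0],0],
    [[0,0,0],0],
    [[0,0,0],0],
    [[0,0,-15],0],
    [[0,0,-30],0],
    [[0,0,-40],0],
    [[0,0,-45],0],
    [[0,0,-10],0]
  ],
  "grip": 0.35
}}

```text
t: 21.5
position: [0.6209, -0.0969, 0.1723]
eef_rot: [-0.041, 0.999, -0.001, 0.004]
contact_force: [0.7, -0.2, -0.0]
grip_width: 0.0576
grasp_force: 0.0
```

>>> {"op": "move_arm", "data": {
  "moves": [
    [[41,-15.4,-15],0.1],
    [[42,-12,-16],0.08],
    [[42,-9,-16],0],
    [[42,-9,-16],0],
    [[0,0,0],0],
    [[0,0,0],0],
    [[0,0,0],0]
  ],
  "grip": 0.4
}}

```text
t: 22.2
position: [0.4526, -0.1362, 0.2294]
eef_rot: [0.049, 0.999, 0.0, 0.0]
contact_force: [0.3, -0.4, -0.6]
grip_width: 0.0599
grasp_force: 0.0
```

Run:
```python
from h import *
s=observe(); im=camera("wrist"); cv2.imwrite("pics/w5.png",im);np.save("w5.npy",np.r_[s["position"],s["eef_rot"]])
shift([.46,-.107,.2])
print([(np.round(d["location"]).tolist(),round(d["confidence"],2)) for d in nets.search_frame("new_1","wrist")])
```

```text
pos [ 0.4527 -0.136   0.2291] ang -5.58 roll 0.0 shift [-4.5 29.6 29.1] w 0.06 F [0.5 0.2 0.2]
[([74.0, 160.0], 0.81), ([177.0, 232.0], 0.77), ([105.0, 72.0], 0.75), ([152.0, 358.0], 0.72), ([268.0, 149.0], 0.65)]
```

View pics/w5.png

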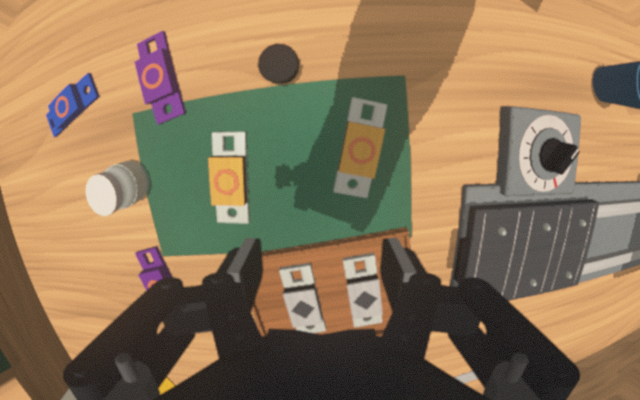

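Both old dies lie flat in the tray at (305,300) and (365,298). The brass dies lie on the mat: die a has its slot at (112,367) and hole at (184,352), and die b has its slot at (145,229) and hole at (212,232).

Run:
```python
from h import *
v=np.load("w5.npy"); s=dict(position=v[:3],eef_rot=v[3:])
for n,a,b,o in (("a",(112,367),(184,352),(151,361)),("b",(145,229),(212,232),(182,227))):
    A,B,O=at("wrist",a,.008,s),at("wrist",b,.008,s),at("wrist",o,.023,s); d=B-A
    ang=np.degrees(np.arctan2(d[1],d[0])); c=(A+B)/2
    print(n,c.round(4),O.round(4),"len",np.linalg.norm(d).round(4),"ang",ang.round(1)); shift([c[0],c[1],.06],ang)
```

```text
a [ 0.432  -0.0917  0.008 ] [ 0.4328 -0.092   0.023 ] len 0.084 ang -16.2
pos [ 0.4527 -0.136   0.229 ] ang -5.57 roll 0.185 shift [ 32.   36.7 169.1] w 0.0596 F [-0.3  0.1  0.4]
b [ 0.4523 -0.2447  0.008 ] [ 0.452  -0.2441  0.023 ] len 0.0813 ang -7.2
pos [ 0.4527 -0.136   0.229 ] ang -5.57 roll 0.029 shift [ -13.4 -108.   168.9] w 0.0596 F [-0.3  0.1  0.4]
```

>>> {"op": "move_arm", "data": {
  "moves": [
    [[0,0,0],0.1],
    [[0,0,0],0.085],
    [[16,18.4,25],0],
    [[16,18.4,25],0],
    [[0,0,35],0],
    [[0,0,35],0],
    [[0,0,30],0],
    [[0,0,20],0],
    [[0,0,10],0],
    [[0,0,0],0]
  ],
  "grip": 0.4
}}

```text
t: 23.3
position: [0.4313, -0.0914, 0.0484]
eef_rot: [0.141, 0.99, 0.0, -0.001]
contact_force: [0.2, -0.4, 0.2]
grip_width: 0.0598
grasp_force: 0.0
```

Run:
```python
from h import *
s=observe(); im=camera("wrist"); cv2.imwrite("pics/w6.png",im);np.save("w6.npy",np.r_[s["position"],s["eef_rot"]])
shift([.432,-.0917,.022],-16.2)
cv2.imwrite("pics/w6v.png",cv2.resize(im[150:350,180:460],(700,500)))
```

```text
pos [ 0.4318 -0.0917  0.0495] ang -16.18 roll 0.0 shift [-0.3  0.  27.5] w 0.0595 F [0.3 0.9 0.9]
```

View pics/w6v.png

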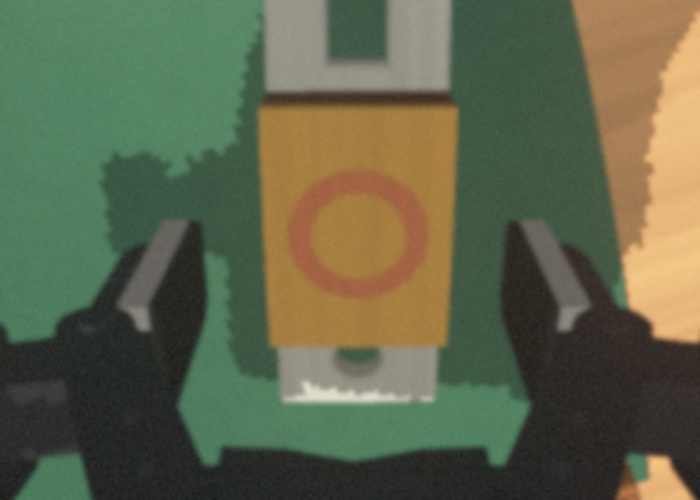

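>>> {"op": "move_arm", "data": {
  "moves": [
    [[0,0,14],0],
    [[0,0,9],0],
    [[0,0,4],0],
    [[0,0,0],0]
  ]
}}

```text
t: 23.75
position: [0.4316, -0.0918, 0.0228]
eef_rot: [0.141, 0.99, 0.0, -0.0]
contact_force: [-0.4, -0.8, 0.5]
grip_width: 0.0597
grasp_force: 0.0
```

>>> {"op": "move_arm", "data": {
  "moves": [
    [[0,0,0],0],
    [[0,0,0],0],
    [[0,0,0],0],
    [[0,0,0],0],
    [[0,0,0],0]
  ],
  "grip": -1,
  "newtons": 60
}}

```text
t: 24.25
position: [0.4319, -0.0919, 0.0236]
eef_rot: [0.141, 0.99, -0.0, 0.001]
contact_force: [-1.3, 0.8, 5.1]
grip_width: 0.0388
grasp_force: 61.0
```

>>> {"op": "move_arm", "data": {
  "moves": [
    [[0,0,-8],0],
    [[0,0,-24],0],
    [[0,0,-35],0],
    [[0,0,-40],0],
    [[0,0,-20],0],
    [[0,0,0],-0.109],
    [[0,0,0],-0.109],
    [[0,0,0],0],
    [[0,0,0],0]
  ]
}}

```text
t: 25.15
position: [0.4314, -0.0918, 0.15]
eef_rot: [0.034, 0.999, -0.0, -0.0]
contact_force: [-0.3, 0.1, -2.9]
grip_width: 0.0388
grasp_force: 61.1
```

Run:
```python
from h import *
shift([.5780,.0712,.15],-3.6)
```

```text
pos [ 0.4314 -0.0918  0.15  ] ang -3.89 roll -0.005 shift [-136.1  171.8    0. ] w 0.0388 F [-0.3  0.1 -2.9]
```

>>> {"op": "move_arm", "data": {
  "moves": [
    [[-34,30,0],0],
    [[-34,35,0],0],
    [[-34,35,0],0],
    [[-34,35,0],0],
    [[0,36.8,0],-0.005],
    [[0,0,0],0],
    [[0,0,0],0],
    [[0,0,0],0],
    [[0,0,0],0]
  ]
}}

```text
t: 26.05
position: [0.5782, 0.0698, 0.1499]
eef_rot: [0.031, 1.0, -0.0, 0.0]
contact_force: [0.1, 0.2, -2.7]
grip_width: 0.0386
grasp_force: 61.4
```

Run:
```python
from h import *
shift([.5780,.0712,.0655],-3.6)
s=observe(); im=camera("wrist"); cv2.imwrite("pics/w7.png",im);np.save("w7.npy",np.r_[s["position"],s["eef_rot"]])
cv2.imwrite("pics/w7v.png",cv2.resize(im[110:350,200:520],(800,600),interpolation=3))
```

```text
pos [0.5782 0.0698 0.1499] ang -3.55 roll 0.001 shift [ 0.3  1.4 84.4] w 0.0386 F [ 0.1  0.2 -2.7]
```

View pics/w7v.png

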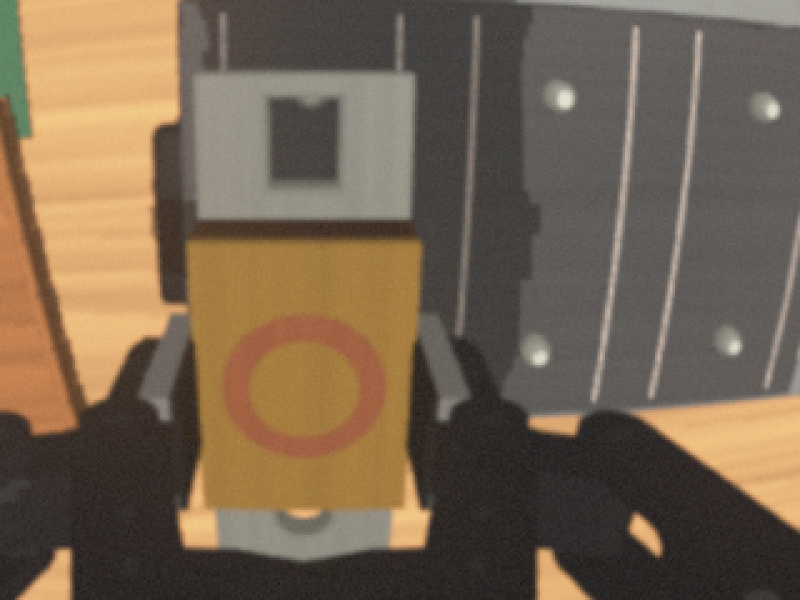

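Run:
```python
from h import *
v=np.load("w7.npy"); s=dict(position=v[:3],eef_rot=v[3:])
P=lambda c,r,z: at("wrist",(110+r/2.5,200+c/2.5),z,s)[:2]
p=np.array([P(565,98,.0545),P(540,355,.0545),P(770,108,.0545),P(733,347,.0545)]); q=np.array([[-.042,0],[.042,0],[-.042,.075],[.042,.075]])
print(p.round(4)); cp,cq=p.mean(0),q.mean(0); U,S,V=np.linalg.svd((q-cq).T@(p-cp)); A=(U@V).T
off=cp-A@cq; print("st2",off,"ang",np.degrees(np.arctan2(A[1,0],A[0,0])),"res mm",((q@A.T+off-p)*1000).round(1).tolist())
print("st1",A@[0,-.075]+off,"st3",A@[0,.075]+off)
M=R.from_quat(v[3:]).as_matrix()
zt=v[2]-.0202+.008
sl=P(304,141,zt); print("slot tool mm",(M.T@np.r_[sl-v[:2],0]*1000).round(1))
for sg in(267,341): print((M.T@np.r_[P(sg,141,zt)-v[:2],0]*1000).round(1))
for sg in(95,187): print((M.T@np.r_[P(304,sg,zt)-v[:2],0]*1000).round(1))
print("near pin st1 px tip",[ (lambda a:((a[1]-200)*2.5,(a[0]-110)*2.5))(proj("wrist",np.r_[A@[-.042,-.075]+off,.0545],s))])
print("end edge/face",[(M.T@np.r_[P(*k)-v[:2],0]*1000).round(1) for k in((304,72,zt),(304,238,zt+.015),(304,508,zt+.015))])
```

```text
[[0.5412 0.1487]
 [0.6245 0.1433]
 [0.5458 0.2225]
 [0.6302 0.2175]]
st2 [0.58299855 0.14559537] ang -3.7313379590426328 res mm [[-0.2, -0.4], [0.4, -0.4], [0.2, 0.6], [-0.4, 0.2]]
st1 [0.57811769 0.07075435] st3 [0.58787941 0.22043638]
slot tool mm [43.8 -0.7 -0. ]
[43.8 -7.3 -0. ]
[43.8  5.9 -0. ]
[52.1 -0.7 -0. ]
[35.4 -0.7 -0. ]
near pin st1 px tip [(np.float64(309.9471450146559), np.float64(92.30362648060371))]
end edge/face [array([56.2, -0.7, -0. ]), array([30.5, -0.7, -0. ]), array([-24.5,  -0.7,   0. ])]
```

>>> {"op": "move_arm", "data": {
  "moves": [
    [[-1.8,1.2,20],0],
    [[0,0,25],0],
    [[0,0,18],0],
    [[0,0,7],0],
    [[0,0,4],0],
    [[0,0,3],0],
    [[0,0,2],0],
    [[0,0,2],0],
    [[0,0,2],0],
    [[0,0,0],0]
  ]
}}

```text
t: 27.1
position: [0.5801, 0.0718, 0.0686]
eef_rot: [0.03, 1.0, -0.0, 0.001]
contact_force: [-8.2, -2.0, 14.6]
grip_width: 0.0386
grasp_force: 63.4
```

Run:
```python
from h import *
shift([.5799,.0709,.0652],-3.7); print(observe()["ft_torque"])
```

```text
pos [0.5801 0.0718 0.0686] ang -3.43 roll 0.005 shift [ 0.2 -0.9  3.4] w 0.0386 F [-8.2 -2.  14.6]
[-0.28233573  1.74598252 -0.05517844]
```

>>> {"op": "move_arm", "data": {
  "moves": [
    [[1,-0.5,0],0],
    [[0,0,0],0]
  ]
}}

```text
t: 27.3
position: [0.5801, 0.0718, 0.0686]
eef_rot: [0.03, 1.0, 0.0, 0.002]
contact_force: [-3.6, 2.0, 10.9]
grip_width: 0.0388
grasp_force: 63.0
```

>>> {"op": "move_arm", "data": {
  "moves": [
    [[0.7,0,0.5],0.004],
    [[0,0,0.5],0],
    [[0,0,0],0]
  ]
}}

```text
t: 27.6
position: [0.5801, 0.0718, 0.0686]
eef_rot: [0.031, 1.0, 0.0, 0.003]
contact_force: [-4.2, -0.0, 18.1]
grip_width: 0.0387
grasp_force: 63.9
```

Run:
```python
from h import *
shift([.5799,.0709,.0652],-3.7); print(observe()["ft_torque"])
```

```text
pos [0.5801 0.0718 0.0686] ang -3.61 roll 0.002 shift [ 0.1 -0.9  3.4] w 0.0387 F [-4.2 -0.  18.1]
[0.08460567 0.97409196 0.30946705]
```

>>> {"op": "move_arm", "data": {
  "moves": [
    [[0,0,0],0],
    [[0,0,0],0],
    [[0,0,0],0],
    [[0,0,0],0],
    [[0,0,-15],0],
    [[0,0,-25],0],
    [[0,0,-35],0],
    [[0,0,-15],0],
    [[0,0,0],0],
    [[0,0,0],0]
  ],
  "grip": 0.35
}}

```text
t: 28.6
position: [0.5784, 0.0715, 0.1552]
eef_rot: [0.032, 0.999, 0.0, -0.0]
contact_force: [0.6, 0.2, -0.3]
grip_width: 0.0578
grasp_force: 0.0
```

Run:
```python
from h import *
shift([.5799,.0709,.0652],-3.7)
s=observe(); im=camera("wrist"); cv2.imwrite("pics/w8.png",im);np.save("w8.npy",np.r_[s["position"],s["eef_rot"]])
sc=camera("scene"); a=cv2.resize(im[100:340,240:400],(400,600),interpolation=3); b=cv2.resize(sc[240:330,290:350],(400,600),interpolation=3)
cv2.imwrite("pics/w8v.png",np.hstack([a,b]))
```

```text
pos [0.5784 0.0715 0.1552] ang -3.66 roll 0.001 shift [-1.5 -0.5 90. ] w 0.0578 F [ 0.6  0.2 -0.3]
```

View pics/w8v.png

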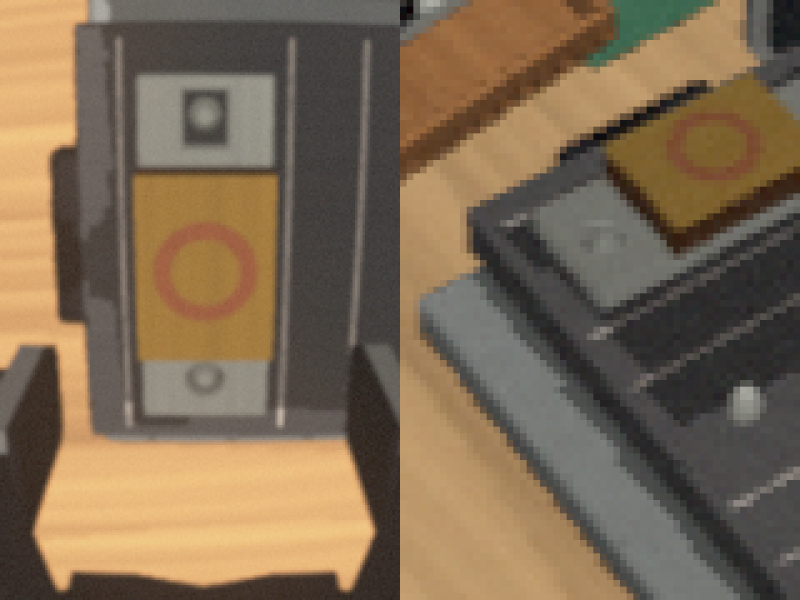

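Run:
```python
from h import *
v=np.load("w8.npy"); s=dict(position=v[:3],eef_rot=v[3:])
P=lambda c,r,z: at("wrist",(100+r/2.5,240+c/2.5),z,s)[:2]
for z in (.050,.053,.056,.059): print(z,np.linalg.norm(P(205,73,z)-P(205,415,z)).round(4),"width near",np.linalg.norm(P(137,75,z)-P(275,75,z)).round(4),"far",np.linalg.norm(P(141,413,z)-P(268,413,z)).round(4), (P(205,73,z)+P(205,415,z))/2)
for z in (.065,.068,.071): print(z,"face",np.linalg.norm(P(205,175,z)-P(205,361,z)).round(4),P(205,272,z))
shift([.4523,-.2447,.15],-7.2)
```

```text
0.05 0.1123 width near 0.0407 far 0.0427 [0.58036769 0.07107944]
0.053 0.1108 width near 0.0402 far 0.0421 [0.57943144 0.07113306]
0.056 0.1094 width near 0.0396 far 0.0416 [0.57849518 0.07118668]
0.059 0.1079 width near 0.0391 far 0.041 [0.57755893 0.0712403 ]
0.065 face 0.0574 [0.58069426 0.07101646]
0.068 face 0.0566 [0.57968777 0.07107472]
0.071 face 0.0557 [0.57868128 0.07113299]
pos [0.578  0.0715 0.1544] ang -3.66 roll 0.062 shift [  85.  -329.5    4.7] w 0.0574 F [ 0.1 -0.1 -0.9]
```

>>> {"op": "move_arm", "data": {
  "moves": [
    [[0,0,10],0],
    [[0,0,20],0],
    [[0,0,20],0],
    [[0,0,10],0],
    [[0,0,4],0],
    [[0,0,2],0],
    [[0,0,1.5],0],
    [[0,0,1],0],
    [[0,0,0],0]
  ],
  "grip": -1
}}

```text
t: 29.6
position: [0.5788, 0.0715, 0.0877]
eef_rot: [0.032, 0.999, 0.0, 0.0]
contact_force: [-0.0, -0.1, -0.2]
grip_width: 0.0001
grasp_force: 0.0
```

>>> {"op": "move_arm", "data": {
  "moves": [
    [[0,0,1],0],
    [[0,0,0.5],0],
    [[0,0,0],0]
  ]
}}

```text
t: 29.9
position: [0.5788, 0.0715, 0.0871]
eef_rot: [0.032, 0.999, -0.0, 0.001]
contact_force: [-2.6, -0.8, 8.8]
grip_width: -0.0002
grasp_force: 4.7
```

>>> {"op": "move_arm", "data": {
  "moves": [
    [[0,0,-30],0],
    [[0,0,-40],0],
    [[0,0,-30],0.062],
    [[10.8,-41.2,0],0],
    [[10.8,-41.2,0],0],
    [[10.8,-41.2,0],0],
    [[10.8,-41.2,0],0],
    [[10.8,-41.2,0],0],
    [[10.8,-41.2,0],0],
    [[10.8,-41.2,0],0],
    [[10.8,-41.2,0],0],
    [[0,0,0],0]
  ],
  "grip": 0.4
}}

```text
t: 31.1
position: [0.45, -0.2487, 0.1859]
eef_rot: [0.065, 0.998, -0.001, 0.0]
contact_force: [0.5, -0.2, -0.3]
grip_width: 0.0596
grasp_force: 0.0
```

>>> {"op": "move_arm", "data": {
  "moves": [
    [[0,0,0],0],
    [[0,0,0],0]
  ]
}}

```text
t: 31.3
position: [0.4516, -0.2441, 0.1859]
eef_rot: [0.063, 0.998, 0.0, 0.0]
contact_force: [0.6, 0.1, 0.6]
grip_width: 0.0594
grasp_force: 0.0
```

Run:
```python
from h import *
shift([.4523,-.2447,.05],-7.2)
im=camera("wrist"); cv2.imwrite("pics/w9.png",im); cv2.imwrite("pics/w9v.png",im[80:340,200:440])
s=observe()
# brass ring/face centroid by colour
h=cv2.cvtColor(im,cv2.COLOR_BGR2HSV); m=cv2.inRange(h,(15,120,110),(28,255,255)); m[:, :200]=0;m[:,440:]=0
n,l,st,ce=cv2.connectedComponentsWithStats(m); i=1+st[1:,4].argmax(); print(st[i],ce[i],cv2.minAreaRect(np.argwhere(l==i)[:,::-1].astype(np.float32)))
print(at("wrist",ce[i][::-1],.023,s))
```

```text
pos [ 0.4516 -0.2441  0.1859] ang -7.19 roll 0.0 shift [ -0.7  -0.6 135.9] w 0.0594 F [0.6 0.1 0.6]
[  233     0   207    84 10987] [327.64676436  34.67916629] ((336.0, 41.5), (83.0, 206.0), 90.0)
[ 0.31452233 -0.22136517  0.023     ]
```

View pics/w9v.png

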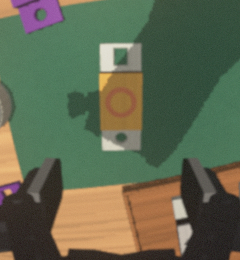

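The brass die sits centred under the jaws and aligned, with its slot at crop (56,121) and hole at (137,121).

>>> {"op": "move_arm", "data": {
  "moves": [
    [[-0.7,-0.6,25],0],
    [[0,0,40],0],
    [[0,0,40],0],
    [[0,0,30],0],
    [[0,0,15],0],
    [[0,0,9],0],
    [[0,0,4],0],
    [[0,0,0],0]
  ]
}}

```text
t: 32.15
position: [0.4525, -0.245, 0.023]
eef_rot: [0.062, 0.998, -0.0, 0.0]
contact_force: [-0.1, -0.5, 0.3]
grip_width: 0.0599
grasp_force: 0.0
```

>>> {"op": "move_arm", "data": {
  "moves": [
    [[0,0,0],0],
    [[0,0,0],0],
    [[0,0,0],0],
    [[0,0,0],0],
    [[0,0,0],0]
  ],
  "grip": -1,
  "newtons": 60
}}

```text
t: 32.65
position: [0.4527, -0.2456, 0.024]
eef_rot: [0.063, 0.998, -0.0, 0.001]
contact_force: [-0.2, 1.4, 6.6]
grip_width: 0.0387
grasp_force: 61.1
```

>>> {"op": "move_arm", "data": {
  "moves": [
    [[0,0,-8],0],
    [[0,0,-24],0],
    [[0,0,-35],0],
    [[0,0,-40],0],
    [[0,0,-20],0],
    [[0,0,0],-0.061],
    [[0,0,0],0],
    [[0,0,0],0]
  ]
}}

```text
t: 33.45
position: [0.4518, -0.2452, 0.1498]
eef_rot: [0.033, 0.999, 0.0, -0.0]
contact_force: [0.8, 0.1, -2.3]
grip_width: 0.0389
grasp_force: 61.0
```

Run:
```python
from h import *
shift([.5879,.2207,.15],-3.7)
```

```text
pos [ 0.4518 -0.2452  0.1498] ang -3.81 roll -0.002 shift [-1.058e+02  4.737e+02 -1.000e-01] w 0.0389 F [ 0.8  0.1 -2.3]
```

>>> {"op": "move_arm", "data": {
  "moves": [
    [[-9.6,43,0],0],
    [[-9.6,43,0],0],
    [[-9.6,43,0],0],
    [[-9.6,43,0],0],
    [[-9.6,43,0],0],
    [[-9.6,43,0],0],
    [[-9.6,43,0],0],
    [[-9.6,43,0],0],
    [[-9.6,43,0],0],
    [[-9.6,43,0],0],
    [[-9.6,43,0],0]
  ]
}}

```text
t: 34.55
position: [0.588, 0.2216, 0.149]
eef_rot: [0.033, 0.999, -0.0, -0.001]
contact_force: [0.9, -2.1, -2.8]
grip_width: 0.0384
grasp_force: 61.1
```

>>> {"op": "move_arm", "data": {
  "moves": [
    [[0,0,0],0],
    [[0,0,0],0],
    [[0,0,0],0]
  ]
}}

```text
t: 34.85
position: [0.5876, 0.2192, 0.1492]
eef_rot: [0.033, 0.999, -0.0, -0.001]
contact_force: [0.3, -0.2, -2.7]
grip_width: 0.0386
grasp_force: 61.4
```

Run:
```python
from h import *
shift([.5879,.2207,.0655],-3.7)
s=observe(); im=camera("wrist"); cv2.imwrite("pics/w10.png",im)
M=R.from_quat(s["eef_rot"]).as_matrix()
# compare held-die appearance with w7: template shift of slot end region
o=cv2.imread("pics/w7.png")
g=lambda x:cv2.cvtColor(x,cv2.COLOR_BGR2GRAY)
# brass face extent by colour, both pictures, column strip 290..350
for n,I in(("w7",o),("w10",im)):
    h=cv2.cvtColor(I,cv2.COLOR_BGR2HSV); m=cv2.inRange(h,(8,90,60),(30,255,255))
    r=m[170:330,280:362]; rows=np.where((r>0).mean(1)>.7)[0]+170; cols=np.where((m[220:300,250:400]>0).mean(0)>.6)[0]+250
    print(n,rows.min(),rows.max(),cols.min(),cols.max())
    G=g(I).astype(float); print(" edge rows col 300:", [int(k) for k in G[130:215:2,300]])
    print(" slot row166:", [int(k) for k in G[166,296:350:2]])
```

```text
pos [0.5876 0.2192 0.1492] ang -3.77 roll -0.001 shift [-0.3  1.6 83.7] w 0.0386 F [ 0.3 -0.2 -2.7]
w7 199 313 277 365
 edge rows col 300: [78, 71, 72, 76, 103, 141, 149, 150, 148, 151, 146, 149, 147, 146, 146, 150, 148, 148, 147, 147, 149, 147, 149, 148, 143, 148, 142, 147, 144, 147, 145, 145, 147, 139, 81, 61, 57, 70, 100, 125, 129, 126, 128]
 slot row166: [150, 148, 147, 147, 144, 129, 92, 73, 70, 70, 71, 69, 65, 69, 65, 64, 73, 62, 67, 81, 123, 140, 144, 144, 145, 151, 151]
w10 197 311 278 364
 edge rows col 300: [62, 63, 63, 92, 126, 134, 136, 134, 135, 138, 134, 134, 135, 135, 137, 135, 137, 134, 133, 132, 135, 135, 137, 136, 136, 135, 136, 138, 135, 131, 135, 135, 120, 69, 46, 54, 61, 92, 115, 114, 117, 116, 115]
 slot row166: [133, 137, 133, 135, 134, 115, 75, 64, 62, 63, 64, 65, 60, 64, 63, 64, 66, 64, 64, 83, 113, 132, 135, 136, 132, 137, 138]
```

>>> {"op": "move_arm", "data": {
  "moves": [
    [[-3,2.2,20],0],
    [[0,0,25],0],
    [[0,0,18],0],
    [[0,0,7],0],
    [[0,0,4],0],
    [[0,0,3],0],
    [[0,0,2],0],
    [[0,0,2],0],
    [[0,0,1],0],
    [[0,0,0],0]
  ]
}}

```text
t: 35.9
position: [0.5907, 0.2216, 0.069]
eef_rot: [0.032, 0.999, -0.0, 0.0]
contact_force: [-6.5, -2.3, 7.1]
grip_width: 0.0389
grasp_force: 62.4
```

Run:
```python
from h import *
shift([.5907,.2212,.0665],-3.7); print(observe()["ft_torque"])
```

```text
pos [0.5907 0.2216 0.069 ] ang -3.72 roll -0.0 shift [-0.  -0.4  2.5] w 0.0389 F [-6.5 -2.3  7.1]
[-0.53105179  1.34803532 -0.04858449]
```

>>> {"op": "move_arm", "data": {
  "moves": [
    [[0.8,-0.3,0.5],0],
    [[0,0,0.5],0],
    [[0,0,0],0]
  ]
}}

```text
t: 36.2
position: [0.5907, 0.2216, 0.069]
eef_rot: [0.032, 0.999, 0.0, 0.001]
contact_force: [-6.0, -1.5, 12.2]
grip_width: 0.0387
grasp_force: 63.2
```

>>> {"op": "move_arm", "data": {
  "moves": [
    [[0,0,0],0],
    [[0,0,0],0],
    [[0,0,0],0],
    [[0,0,0],0],
    [[0,0,-15],0],
    [[0,0,-25],0],
    [[0,0,-35],0],
    [[0,0,0],0],
    [[0,0,0],0]
  ],
  "grip": 0.35
}}

```text
t: 37.1
position: [0.5908, 0.2217, 0.1424]
eef_rot: [0.032, 0.999, 0.0, 0.001]
contact_force: [0.3, -1.3, 0.2]
grip_width: 0.0578
grasp_force: 0.0
```

>>> {"op": "move_arm", "data": {
  "moves": [
    [[0,0,0],0],
    [[0,0,0],0],
    [[0,0,0],0],
    [[0,0,25],0],
    [[0,0,16],0],
    [[0,0,8],0],
    [[0,0,4],0],
    [[0,0,0],0],
    [[0,0,0],0]
  ],
  "grip": -1
}}

```text
t: 38.0
position: [0.5908, 0.2217, 0.0894]
eef_rot: [0.032, 0.999, 0.0, 0.0]
contact_force: [0.9, 0.3, -0.5]
grip_width: -0.0002
grasp_force: 0.0
```

>>> {"op": "move_arm", "data": {
  "moves": [
    [[0,0,1.5],0],
    [[0,0,1],0],
    [[0,0,1],0],
    [[0,0,0],0]
  ]
}}

```text
t: 38.4
position: [0.5907, 0.2217, 0.0871]
eef_rot: [0.032, 0.999, 0.0, 0.001]
contact_force: [-3.8, -0.4, 12.5]
grip_width: 0.0005
grasp_force: 5.9
```

>>> {"op": "move_arm", "data": {
  "moves": [
    [[0,0,-30],0],
    [[0,0,-40],0],
    [[20,-15,-20],0],
    [[20,-15,-10],0],
    [[20,-15,0],0],
    [[0,-15,0],0],
    [[0,-15,0],0],
    [[0,0,0],0],
    [[0,0,0],0]
  ]
}}

```text
t: 39.3
position: [0.5264, 0.1502, 0.1851]
eef_rot: [0.033, 0.999, 0.0, -0.0]
contact_force: [0.4, 0.2, 0.1]
grip_width: -0.0002
grasp_force: 0.0
```

Run:
```python
from h import *
shift([.448,.1553,.0735]); s=observe(); im=camera("wrist"); cv2.imwrite("pics/w11.png",im); np.save("w11.npy",np.r_[s["position"],s["eef_rot"]])
for q in ["new_1"]: print([(np.round(d["location"]).tolist(),round(d["confidence"],2)) for d in nets.search_frame(q,"wrist")])
# expected pixels of seated dies: centres, corners of the base top
ex=np.array([.9979,-.0650]);ey=np.array([.0650,.9979])
h=cv2.cvtColor(im,cv2.COLOR_BGR2HSV); m=cv2.inRange(h,(8,90,60),(30,255,255))
for n,c in dict(st1=(.5785,.0713),st3=(.5882,.2212)).items():
    c=np.array(c); pr=lambda a,b,z:proj("wrist",np.r_[c+a*ex+b*ey,z],s).round(1).tolist()
    print(n,"face",pr(0,0,.068),"faceedges x",pr(-.028,0,.068),pr(.028,0,.068),"slot-end",pr(-.055,0,.053),pr(.055,0,.053))
    r,q=[int(k) for k in pr(0,0,.068)]
    sub=m[max(0,r-45):r+45,q-45:q+45]; ys,xs=np.nonzero(sub); print(" brass rect",cv2.minAreaRect(np.c_[xs,ys].astype(np.float32)+[q-45,max(0,r-45)]) if len(xs) else None,len(xs))
```

```text
pos [0.5264 0.1502 0.1851] ang -3.79 roll 0.0 shift [ 7.860e+01 -1.000e-01  1.116e+02] w -0.0002 F [0.4 0.2 0.1]
[([237.0, 406.0], 0.78), ([240.0, 237.0], 0.72), ([246.0, 12.0], 0.64), ([72.0, 5.0], 0.55)]
st1 face [257.0, 238.1] faceedges x [228.1, 234.9] [283.4, 241.5] slot-end [193.2, 236.6] [297.9, 248.0]Traceback (most recent call last):
  File "<stdin>", line 11, in <module>
cv2.error: OpenCV(4.12.0) /io/opencv/modules/imgproc/src/convhull.cpp:143: error: (-215:Assertion failed) total >= 0 && (depth == CV_32F || depth == CV_32S) in function 'convexHull'
```

>>> {"op": "move_arm", "data": {
  "moves": [
    [[20,0,0],0],
    [[20,0,0],0],
    [[20,0,0],0],
    [[18.6,-0.5,0],0],
    [[0,0,0],0.149],
    [[0,0,0],0.149],
    [[0,0,0],0.149],
    [[0,0,0],0.149],
    [[0,0,0],0.149],
    [[0,0,0],0.02],
    [[0,0,0],0],
    [[0,0,0],0]
  ],
  "grip": -0.2
}}

```text
t: 40.6
position: [0.4473, 0.1554, 0.1852]
eef_rot: [0.401, 0.916, -0.0, -0.0]
contact_force: [0.4, -0.4, -0.0]
grip_width: 0.0342
grasp_force: 0.0
```

Run:
```python
from h import *
shift([.4482,.1548,.0735],-47.5); print(observe()["joint_pos"][5])
```

```text
pos [0.4473 0.1554 0.1852] ang -47.34 roll 0.003 shift [ -1.1   0.3 111.7] w 0.0342 F [ 0.4 -0.4 -0. ]
0.9831411847358753
```

>>> {"op": "move_arm", "data": {
  "moves": [
    [[-1,0.3,20],0],
    [[0,0,30],0],
    [[0,0,25],0],
    [[0,0,18],0],
    [[0,0,10],0],
    [[0,0,6],0],
    [[0,0,2.5],0],
    [[0,0,0],0]
  ]
}}

```text
t: 41.4
position: [0.4484, 0.1548, 0.0741]
eef_rot: [0.403, 0.915, 0.0, 0.0]
contact_force: [-0.1, -0.4, 0.4]
grip_width: 0.0342
grasp_force: 0.0
```

>>> {"op": "move_arm", "data": {
  "moves": [
    [[0,0,0],0],
    [[0,0,0],0],
    [[0,0,0],0],
    [[0,0,0],0],
    [[0,0,0],0],
    [[0,0,0],0]
  ],
  "grip": -1,
  "newtons": 30
}}

```text
t: 42.0
position: [0.4483, 0.1546, 0.0745]
eef_rot: [0.403, 0.915, 0.0, 0.001]
contact_force: [-2.2, -1.2, 6.3]
grip_width: 0.0135
grasp_force: 30.3
```

Run:
```python
from h import *
shift([.4482,.1548,.0735],-155.5); print(observe()["joint_pos"][5],observe()["ft_torque"])
```

```text
pos [0.4483 0.1546 0.0745] ang -47.57 roll 1.884 shift [ 0.  -0.3  1. ] w 0.0135 F [-2.2 -1.2  6.3]
0.985244350293507 [-0.31465511  0.42301853 -0.41969777]
```

>>> {"op": "move_arm", "data": {
  "moves": [
    [[0,0,0],0.149],
    [[0,0,0],0.149],
    [[0,0,0],0.149],
    [[0,0,0],0.149],
    [[0,0,0],0.149],
    [[0,0,0],0.149],
    [[0,0,0],0.149],
    [[0,0,0],0.149],
    [[0,0,0],0.149],
    [[0,0,0],0.149],
    [[0,0,0],0.149],
    [[0,0,0],0]
  ]
}}

```text
t: 43.2
position: [0.4467, 0.1547, 0.0745]
eef_rot: [0.945, 0.328, -0.001, -0.0]
contact_force: [-8.6, -1.2, 13.3]
grip_width: 0.0135
grasp_force: 30.4
```

>>> {"op": "move_arm", "data": {
  "moves": [
    [[0,0,0],0.1],
    [[0,0,0],0.145],
    [[0,0,0],0],
    [[0,0,0],0]
  ]
}}

```text
t: 43.6
position: [0.4465, 0.1549, 0.0745]
eef_rot: [0.977, 0.212, -0.001, -0.0]
contact_force: [-9.7, -0.4, 13.2]
grip_width: 0.0129
grasp_force: 30.5
```

Run:
```python
from h import *
shift([.4482,.1548,.0735],-155.5); print(observe()["joint_pos"][5],observe()["ft_torque"])
```

```text
pos [0.4465 0.1549 0.0745] ang -155.47 roll 0.001 shift [1.5 0.8 1. ] w 0.0129 F [-9.7 -0.4 13.2]
2.869064705268065 [ 0.03272767  2.05168565 -0.01904758]
```

>>> {"op": "move_arm", "data": {
  "moves": [
    [[0,0,0],0],
    [[0,0,0],0],
    [[0,0,0],0],
    [[0,0,-20],0],
    [[0,0,-40],0],
    [[0,0,-40],0],
    [[0,0,-30],0],
    [[0,0,0],0],
    [[0,0,0],0]
  ],
  "grip": 0
}}

```text
t: 44.5
position: [0.4484, 0.1547, 0.2039]
eef_rot: [0.977, 0.212, 0.001, 0.0]
contact_force: [0.1, -0.1, -0.6]
grip_width: 0.0425
grasp_force: 0.0
```

Run:
```python
from h import *
s=observe(); im=camera("wrist"); cv2.imwrite("pics/w12.png",im); shift([.448,.155,.2])
C=np.array([.4487,.1540]); c0=proj("wrist",np.r_[C,.03],s); print("centre px",c0)
h=cv2.cvtColor(im,cv2.COLOR_BGR2HSV)
red=cv2.inRange(h,(0,120,60),(8,255,255))|cv2.inRange(h,(172,120,60),(180,255,255))
ys,xs=np.nonzero(red); k=np.hypot(ys-c0[0],xs-c0[1])<70; r=np.c_[ys,xs][k]
pr=np.array([at("wrist",p,.03,s)[:2] for p in r]); d=pr.mean(0)-C; print("red",len(r),r.mean(0),np.degrees(np.arctan2(d[1],d[0])),np.hypot(*d))
# pointer line: bright pixels within the bar-top circle
T=np.array([at("wrist",(y,x),.07,s)[:2] for y in range(400) for x in range(640) ]).reshape(400,640,2) if 0 else None
b=proj("wrist",np.r_[C,.07],s); g=cv2.cvtColor(im,cv2.COLOR_BGR2GRAY).astype(int)
Y,X=np.mgrid[:400,:640]; m=np.hypot(Y-b[0],X-b[1])<24; print("bar px",b,np.percentile(g[m],[5,50,90,99]))
pts=np.argwhere(m&(g>80)); P=np.array([at("wrist",p,.07,s)[:2] for p in pts])-C
for p,q in zip(pts,P): 
    pass
rad=np.hypot(*P.T); an=np.degrees(np.arctan2(P[:,1],P[:,0])); 
for lo,hi in((4,10),(10,16),(16,22)):
    q=(rad*1000>lo)&(rad*1000<hi); print(lo,hi,q.sum(),np.histogram(an[q],bins=range(-180,181,20))[0].tolist(),an[q&(abs(an-24)<30)].mean() if q.any() else None)
```

```text
pos [0.4479 0.1546 0.203 ] ang -155.49 roll 0.0 shift [ 0.3 -0.3  3. ] w 0.0429 F [-0.   0.5 -1. ]
centre px [181.42467245 320.57116076]
red 42 [138.45238095 320.92857143] 23.96995657631567 0.04249223089169788
bar px [192.12423707 320.5517531 ] [ 39.    46.    92.   123.92]
4 10 27 [0, 0, 0, 0, 0, 0, 0, 0, 0, 2, 20, 5, 0, 0, 0, 0, 0, 0] 30.31493955219475
10 16 52 [0, 0, 5, 11, 2, 0, 0, 0, 0, 2, 24, 0, 0, 0, 0, 0, 4, 4] 27.02206055020303
16 22 301 [11, 13, 36, 43, 41, 25, 5, 0, 0, 0, 7, 0, 0, 0, 10, 28, 42, 40] 26.430326030503313
```

Run:
```python
from h import *
g=cv2.cvtColor(cv2.imread("pics/w12.png"),cv2.COLOR_BGR2GRAY).astype(int)
for r in range(164,194,3): print(r,g[r,308:334].tolist())
```

```text
164 [80, 67, 60, 51, 48, 41, 48, 43, 32, 45, 41, 43, 41, 38, 42, 45, 38, 49, 45, 41, 49, 53, 56, 68, 79, 90]
167 [47, 44, 42, 39, 35, 45, 45, 43, 42, 39, 39, 36, 42, 39, 43, 41, 42, 36, 40, 40, 41, 42, 44, 46, 45, 47]
170 [38, 44, 44, 41, 48, 43, 45, 41, 40, 45, 40, 43, 51, 48, 45, 41, 37, 45, 43, 42, 42, 50, 44, 44, 42, 46]
173 [38, 45, 45, 41, 39, 38, 46, 47, 42, 44, 79, 116, 124, 111, 75, 53, 41, 44, 41, 44, 47, 45, 45, 50, 41, 41]
176 [41, 49, 46, 43, 38, 40, 41, 42, 37, 50, 80, 122, 136, 116, 76, 45, 43, 46, 42, 44, 39, 41, 38, 47, 51, 51]
179 [43, 44, 41, 42, 47, 40, 40, 44, 46, 49, 82, 121, 133, 116, 78, 46, 41, 35, 37, 48, 40, 49, 45, 45, 46, 40]
182 [43, 42, 42, 37, 44, 44, 46, 44, 40, 50, 83, 119, 138, 119, 81, 44, 37, 42, 39, 41, 44, 43, 38, 46, 44, 42]
185 [42, 45, 45, 41, 47, 44, 44, 45, 42, 43, 80, 121, 136, 112, 79, 47, 45, 44, 44, 37, 40, 46, 47, 46, 45, 46]
188 [44, 43, 45, 46, 45, 42, 42, 50, 39, 46, 84, 122, 132, 117, 75, 50, 37, 43, 41, 46, 37, 46, 47, 38, 44, 44]
191 [42, 41, 45, 46, 45, 39, 42, 39, 47, 46, 51, 60, 63, 59, 47, 50, 45, 41, 47, 46, 42, 41, 41, 48, 43, 46]
```

```bash
python3 -c "
from h import *
print(bot.sign_off())"
```

```text
the job is handed in; nothing more can be done
None
```

The job is handed in: the dial went to zero first, both old dies are flat in the tray, both brass dies sit on the pins of stations 1 and 3, and the dial is now on the red mark (pointer within about 1°).

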